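Put returned car spares back into their trays

TASK

Sort the returned spares on the bench into the trays made for them: each of the two bearings flat on the tray floor over a stub of its own, each of the two brake pads flat, friction side up, in a bay of its own in the ribbed tray, and the oil filter standing upright on the tray floor inside the ring of the square tray. Leave the grease tin and the carton where they are.

Things in the scene. Friction and masses are not known exactly. Their poses are not given: they have to be found in the camera images.
- bearing_a: steel ball bearing, a flat ring of outer diameter 52, bore 25, height 16 mm with a black seal between its races, about 0.13 kg, lying flat on the bench; identical to the other bearing. Origin: centre of its underside; z up along the bore
- bearing_b: steel ball bearing, a flat ring of outer diameter 52, bore 25, height 16 mm with a black seal between its races, about 0.13 kg, lying flat on the bench; identical to the other bearing. Origin: centre of its underside; z up along the bore
- pad_a: car brake pad, about 0.22 kg, flat on the bench, 17 mm high: steel plate below (100 long with end ears, 44 wide, 6 mm thick), on it two dark friction blocks (each 38 long, 46 mm wide, the width to grip; 4 mm groove between them at mid-length); same as the other pad. Origin: centre of its underside; x along the length, y across, z up
- pad_b: car brake pad, about 0.22 kg, flat on the bench, 17 mm high: steel plate below (100 long with end ears, 44 wide, 6 mm thick), on it two dark friction blocks (each 38 long, 46 mm wide, the width to grip; 4 mm groove between them at mid-length); same as the other pad. Origin: centre of its underside; x along the length, y across, z up
- oil_filter: white spin-on oil filter canister, upright cylinder of diameter 64 and height 75 mm (grey thin flutes near the top make it up to 65 mm to the eye only), about 0.28 kg, standing on its dark open end. Origin: centre of its underside; z up along the axis
- bearing_tray: fixed black plastic tray, outside 134 (x) by 204 (y) mm, walls 22 high, 4 mm thick, floor 4 mm above the bench; the bearings' tray: two pale round stubs, 8 mm in diameter and 10 mm high, rise from its floor at y = -42 and y = +42 mm (x = 0); a bearing's bore goes over a stub. Origin: centre of the underside, at bench height; x across, y along the tray, z up
- pad_tray: fixed black plastic tray, outside 134 (x) by 204 (y) mm, walls 22 high, 4 mm thick, floor 4 mm above the bench; a pale rib along x at y = 0, 4 mm thick, top 16 mm above the bench, parts it into two bays, 126 (x) by 96 (y) mm, centred at y = -50 and +50 mm; a pad lies in a bay, its length along x, either way round. Origin: centre of the underside, at bench height; y along the tray, z up
- filter_tray: fixed black plastic tray, outside 134 by 134 mm, walls 22 high, 4 mm thick, floor 4 mm above the bench; the filter's tray: a pale raised ring in its middle, inner diameter 88 mm, wall 4 mm, its top 14 mm above the bench; the filter stands inside the ring on the tray floor. Origin: centre of the underside, at bench height, on the ring's axis; z up
- grease_tin: bystander: upright grease tin with a blue band, diameter 64, height 80 mm, loose on the bench. Origin: centre of its underside
- carton: bystander: closed cardboard carton, 70 by 90 mm and 55 mm high, loose on the bench. Origin: centre of its underside

How it is judged:
At the end, for the whole second after the job is handed in: At rest, flat or upright within 0.1 rad, undersides 1-8 mm above the bench (tray floor 4 mm): each bearing within 11 mm in x and y of its own stub; each pad, friction side up, within 20 mm (x) and 27 mm (y) of its own bay's middle; filter within 15 mm of the ring's centre (z of bearing_a in the frame of bearing_tray between 0.001 and 0.008 m and angle between each of bearing_a, bearing_b, pad_a, pad_b, oil_filter's own z axis and vertical below 0.1 rad and linear speed of each of bearing_a, bearing_b, pad_a, pad_b, oil_filter below 0.02 m/s and angular speed of each of bearing_a, bearing_b, pad_a, pad_b, oil_filter below 0.2 rad/s and z of bearing_b in the frame of bearing_tray between 0.001 and 0.008 m and ((x of bearing_a in the frame of bearing_tray between -0.011 and 0.011 m and y of bearing_a in the frame of bearing_tray between 0.031 and 0.053 m and x of bearing_b in the frame of bearing_tray between -0.011 and 0.011 m and y of bearing_b in the frame of bearing_tray between -0.053 and -0.031 m) or (x of bearing_a in the frame of bearing_tray between -0.011 and 0.011 m and y of bearing_a in the frame of bearing_tray between -0.053 and -0.031 m and x of bearing_b in the frame of bearing_tray between -0.011 and 0.011 m and y of bearing_b in the frame of bearing_tray between 0.031 and 0.053 m)) and z of pad_a in the frame of pad_tray between 0.001 and 0.008 m and z of pad_b in the frame of pad_tray between 0.001 and 0.008 m and ((x of pad_a in the frame of pad_tray between -0.02 and 0.02 m and y of pad_a in the frame of pad_tray between 0.023 and 0.077 m and x of pad_b in the frame of pad_tray between -0.02 and 0.02 m and y of pad_b in the frame of pad_tray between -0.077 and -0.023 m) or (x of pad_a in the frame of pad_tray between -0.02 and 0.02 m and y of pad_a in the frame of pad_tray between -0.077 and -0.023 m and x of pad_b in the frame of pad_tray between -0.02 and 0.02 m and y of pad_b in the frame of pad_tray between 0.023 and 0.077 m)) and z of oil_filter in the frame of filter_tray between 0.001 and 0.008 m and horizontal distance between oil_filter and filter_tray below 0.015 m); the robot touches nothing.
It fails at once if the grease tin is pushed more than 25 mm or tipped over (distance of grease_tin from where it was at the start of the episode above 0.025 m or angle between grease_tin's own z axis and vertical above 0.5 rad).
It fails at once if the carton is pushed more than 25 mm or tipped over (distance of carton from where it was at the start of the episode above 0.025 m or angle between carton's own z axis and vertical above 0.5 rad).
It also fails if it takes over 128 s, if anything falls off the work surface, if the arm or the gripper's body presses on something with over 40 N, if the wrist force passes 120 N, or if a joint passes its speed limit or range.

ROBOT

A 6-joint arm with a two-finger parallel gripper is mounted at the origin on the work surface. World frame = base frame: x ahead of the robot, y to its left, z up, the work surface at z = 0. Lengths are in m, angles in rad, forces in N, time in s.
With the tool pointing down it reaches from about 0.425 to 1.125 m from the base axis. Payload 14.9 kg.
Tool frame: the origin (TCP) lies at the very end of the fingers, on their centre line; the grasp point (between the pads) lies r.grip_point_offset behind it (r.grip_point_offset is the distance from the TCP to the grasp point, in m); z points along the fingers, y is the line along which they close (so a half turn about z gives the same grasp; the last joint's range is limited). The gripper opens to 91 mm and grips with 3 to 60 N. Pads are 32 mm wide; open, the fingers measure 118 mm over their backs; the gripper's body (76 mm by 178 mm) begins 60 mm behind the grasp point.
Start: joints at [-1.17, 0.379, 1.734, -0, 1.028, -0.033], TCP at [0.294, -0.635, 0.214] pointing down, gripper open.
Joint ranges: [-2.77, 2.77], [-0.74, 2.19], [0, 2.66], [-1.06, 4.2], [0.31, 2.87], [-3.08, 3.08]. Speed limits (rad/s): [1.89, 1.89, 2.39, 3.14, 3.14, 3.14].

INTERFACE

Orientations are given as a unit quaternion [w, x, y, z].
In Python, from rig import monitor, optics, r gives the robot as it stands.
- The arm moves only by the tool arm_command, never from a script. Its argument "motion" is a list that holds one entry, the list of rows, each a list of 7 numbers: the turn, a rotation vector about the tool's x, y, z in rad, then the shift along the tool's x, y, z in mm, then the finger opening in mm, from 0 to 91.2. A call has 1 to 10 rows; each row shifts and turns the commanded pose from where the row before left it, along the tool's axes as they then stand; what a row does not reach is not made up. A row lasts 1/12 s, in which the tool goes at most 41.7 mm and 7.16 degrees, less where a joint would pass 70% of its speed; a pose out of reach is approached as far as the arm can. A call with a gripper value outside its range is refused whole. The fingers move at their own pace and stop on an object; "grip_force" is the grip in N (left out, the last holds). Time passes only in rows, so rows that do not move let the fingers close. It gives the time, the measured TCP pose, the force, the opening and the grip force at its end, in the units of the state.
- monitor.observe(): the state, without advancing time (a new reading comes with each control period).
- optics.get_image(name): name is "side" or "top" or "wrist"; returns (picture, depth): 384x512x3 uint8, red, green, blue; 384x512 float32, m along the optical axis (not along the pixel's ray), 0 where there is no reading.
- optics.camera_params(name): a dict with "fx", "fy", "cx", "cy" (pixels), "R" (3x3) and "t" (3): a world point X has camera coordinates R X + t. Camera axes: x right, y down, z forward; pixel columns grow to the right and rows downward; lengths in m; the calibration is good to about 2 mm. The wrist camera is an equidistant fisheye: a pixel r from the principal point sees the ray r / f radians off the axis. A picture is of the moment at which its call begins: read the wrist's pose just before it. camera_params takes no time and is no camera call; for the wrist camera it gives the pose at the moment of the call.
- r.close_job(): hands the job in; it is judged then, once.
The state is a dict: "clock": time; "joint_pos": joint angles; "joint_velocities": joint speeds; "joint_torque": joint torques, N m; "position": TCP position; "orientation": TCP orientation; "ft_force": force on the tool from outside, world axes, zero at the start; "wrist_torque": the same for the moment, N m; "finger_gap": finger opening in m; "finger_force": force on a finger pad.
Only numpy, scipy, OpenCV 4.12 (cv2) and the standard library are available. Lean on these libraries where they do the work, as an engineer would, in place of code of your own. Each camera call takes 0.05 s, during which the arm holds its last target. There are 200 camera calls.

## Working session

There is one attempt and no reset: what is moved stays moved. The work goes in short steps, Python scripts to look and compute and a tool call to move; the robot and the scene stay as the last step left them, time stands still between calls to the robot, and variables do not carry over. Pictures are saved under pics/ and viewed, at most 14 in all, crops included, and the job is handed in when it is done.

Besides the shell and the picture viewer there is one more tool, called after "Call:" as a command line: name --argument value ..., lists and objects as JSON in quotes. arm_command: Moves the arm, as the interface text tells. Its arguments: {"type":"object","properties":{"motion":{"type":"array","items":{"type":"array","items":{"type":"array","items":{"type":"number"}}}},"grip_force":{"type":"number"}},"required":["motion"]}

```bash
ls; mkdir -p pics
python3 - <<'E'
from rig import monitor, optics, r
import cv2, numpy as np
s=monitor.observe(); print({k:np.round(v,3) for k,v in s.items()}, r.grip_point_offset)
for n in ("top","side"):
    im,d=optics.get_image(n); p=optics.camera_params(n)
    np.savez(f"{n}0.npz",im=im,d=d,**p)
    cv2.imwrite(f"pics/{n}0.png",cv2.resize(im[:,:,::-1],(800,600)))
    print(n,{k:np.round(v,3) for k,v in p.items()})
E
```

```text
pics
{'clock': np.float64(0.0), 'joint_pos': array([-1.17 ,  0.379,  1.735, -0.   ,  1.029, -0.033]), 'joint_velocities': array([-0.001, -0.002,  0.001, -0.   , -0.001, -0.001]), 'joint_torque': array([ 4.0000e-03, -7.6372e+01, -4.3437e+01,  6.5000e-02,  4.2000e-02,
       -0.0000e+00]), 'position': array([ 0.294, -0.635,  0.213]), 'orientation': array([-0.001,  0.977,  0.215, -0.   ]), 'ft_force': array([ 0.439,  0.001, -0.683]), 'wrist_torque': array([ 0.023,  0.017, -0.003]), 'finger_force': np.float64(0.0), 'finger_gap': np.float64(0.091)} 0.0188
top {'fx': np.float64(405.042), 'fy': np.float64(405.042), 'cx': np.float64(249.076), 'cy': np.float64(190.255), 'R': array([[-0.016, -0.999,  0.03 ],
       [-0.999,  0.015, -0.043],
       [ 0.043, -0.031, -0.999]]), 't': array([-0.016,  0.538,  0.893])}
side {'fx': np.float64(407.015), 'fy': np.float64(407.015), 'cx': np.float64(256.183), 'cy': np.float64(189.47), 'R': array([[-0.999, -0.035,  0.02 ],
       [-0.038,  0.654, -0.756],
       [ 0.014, -0.756, -0.654]]), 't': array([0.558, 0.038, 0.989])}
```

View pics/top0.png

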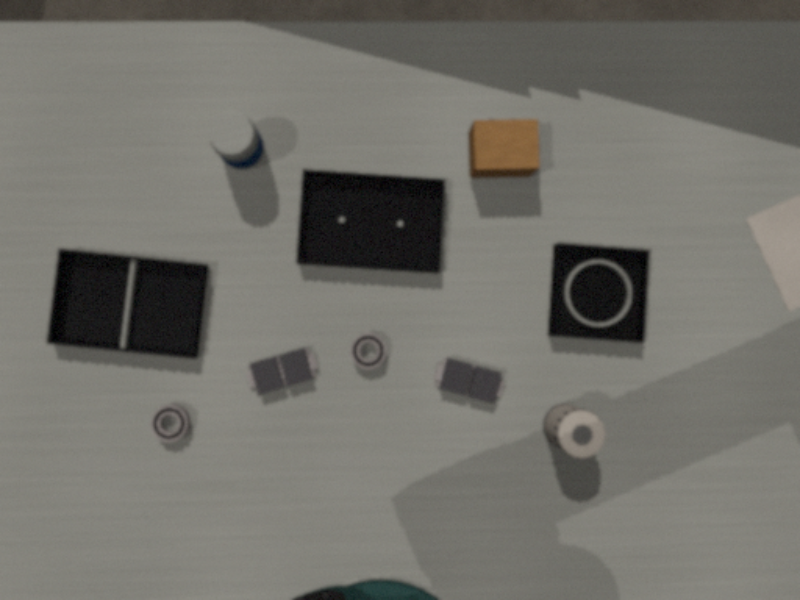

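View pics/side0.png

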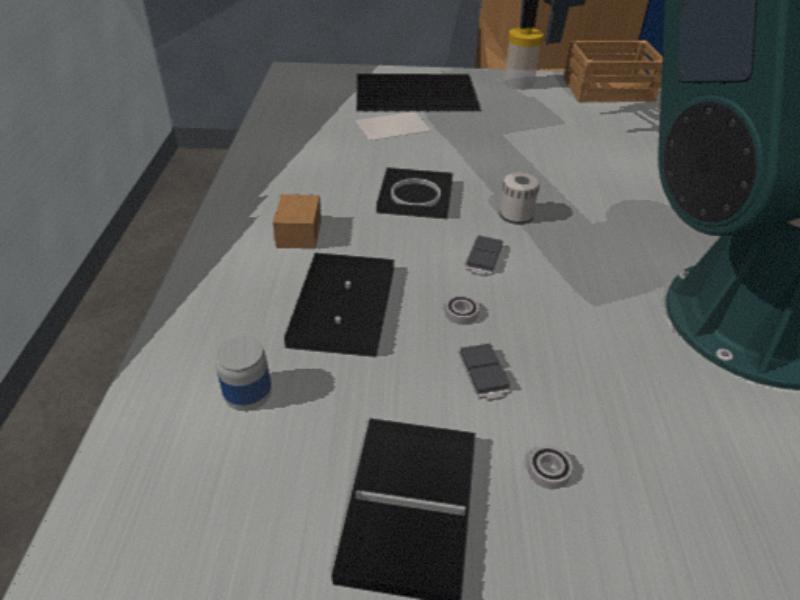

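The top view (800x600 px) shows:
- **Trays:** pad tray (130,303), bearing tray (372,222) and filter tray (600,293).
- **Parts:** bearings at (171,423) and (369,351), pads at (283,371) and (471,381), and the filter top at (582,434).
- **Bystanders:** tin (238,142) and carton (505,147).

The side view agrees with this.

```bash
cat > h.py <<'E'
import cv2, numpy as np
def ray(p,uv,z):
    """pixels (N,2) -> world points on plane z (pinhole)"""
    uv=np.atleast_2d(uv).astype(float); R,t=p["R"],p["t"]; C=-R.T@t
    d=np.c_[(uv[:,0]-p["cx"])/p["fx"],(uv[:,1]-p["cy"])/p["fy"],np.ones(len(uv))]@R
    return C+d*((z-C[2])/d[:,2])[:,None]
def blobs(mask,roi,amin=15):
    """contours of mask in roi (u0,v0,u1,v1), largest first"""
    m=np.zeros_like(mask); a,b,c,d=roi; m[b:d,a:c]=mask[b:d,a:c]
    cs,_=cv2.findContours(m,cv2.RETR_EXTERNAL,cv2.CHAIN_APPROX_NONE)
    return sorted([c for c in cs if cv2.contourArea(c)>=amin],key=cv2.contourArea,reverse=True)
def cen(c):
    m=cv2.moments(c); return np.array([m["m10"],m["m01"]])/m["m00"]
def rect(p,c,z):
    """minAreaRect of a contour cast on plane z, in mm: centre, long, short, angle of long side (deg)"""
    w=ray(p,c[:,0,:],z)[:,:2]*1000
    (x,y),(a,b),t=cv2.minAreaRect(w.astype(np.float32))
    if a<b: a,b,t=b,a,t+90
    return np.round([x,y,a,b,(t+90)%180-90],1)
E
python3 - <<'E'
from h import *
p=dict(np.load("top0.npz")); im=p["im"]; g=cv2.cvtColor(im,cv2.COLOR_RGB2GRAY); s=.64
def R(u,v,w,h=None): h=h or w; return [int(s*(u-w)),int(s*(v-h)),int(s*(u+w)),int(s*(v+h))]
dk=((g<95)*255).astype(np.uint8); br=((g>75)*255).astype(np.uint8)
sat=cv2.cvtColor(im,cv2.COLOR_RGB2HSV)
for n,u,v in (("pad1",283,371),("pad2",471,381)):
    for T in (75,88):
        m=cv2.morphologyEx(((g<T)*255).astype(np.uint8),cv2.MORPH_CLOSE,np.ones((5,5)))
        print(n,T,[rect(p,c,.017) for c in blobs(m,R(u,v,45))])
for n,u,v in (("br1",171,423),("br2",369,351)):
    for T in (85,100):
        print(n,T,[np.r_[rect(p,c,.016),cv2.contourArea(c)] for c in blobs(((g<T)*255).astype(np.uint8),R(u,v,26),4)])
    print(g[int(v*s)-14:int(v*s)+15:2,int(u*s)-14:int(u*s)+15:2])
for n,u,v,w,h,z in (("stubs",372,222,45,20,.014),("rib",130,303,22,44,.016),("ring",600,293,42,42,.014)):
    print(n,[np.r_[rect(p,c,z),ray(p,cen(c),z)[0,:2]*1000].round(1) for c in blobs(br,R(u,v,w,h),3)])
for n,u,v,w,h in (("bt",372,222,85,65),("pt",130,303,95,70),("ft",600,293,60,60)):
    print(n,[rect(p,c,.022) for c in blobs(((g<60)*255).astype(np.uint8),R(u,v,w,h),500)])
# filter / tin / carton from depth
yy,xx=np.mgrid[:384,:512]; d=p["d"]
for n,u,v,w,zt in (("filter",575,425,60,.075),("tin",238,142,60,.08),("carton",505,147,60,.055)):
    a,b,c,e=R(u,v,w); U=xx[b:e,a:c].ravel();V=yy[b:e,a:c].ravel();D=d[b:e,a:c].ravel()
    P=(np.c_[(U-p["cx"])/p["fx"]*D,(V-p["cy"])/p["fy"]*D,D]-p["t"])@p["R"]
    k=abs(P[:,2]-zt)<.008; q=P[k]*1000; print(n,k.sum(),q.mean(0).round(1),q.min(0).round(),q.max(0).round(),cv2.minAreaRect(q[:,:2].astype(np.float32)))
E
```

```text
pad1 75 [array([435.1, 129.6,  77.8,  44.1, -74.2])]
pad1 88 [array([430.6, 128.3,  80.3,  55.7, -74.2])]
pad2 75 [array([ 416.7, -138.4,   80.1,   43.1,   73.4])]
pad2 88 [array([ 415.9, -137.9,   83.8,   48.3,   73.1])]
br1 85 [array([ 3.665e+02,  2.875e+02,  4.130e+01,  4.100e+01, -1.000e-01,
        2.790e+02]), array([361. , 259.2,  28.4,   7.8, -10.5,  18.5])]
br1 100 [array([360.8, 279.3,  59.5,  50.9,  26.2, 435.5])]
[[133 132 132 131 130 130 130 129 126 126 128 127 134 133 135]
 [132 133 130 130 127 126 126 116 107 108 112 115 119 126 131]
 [131 131 128 131 121 113 103 104 110 106  99 100 114 117 126]
 [129 129 127 118  83  64  60  65  71  84 100  93  98 115 116]
 [127 131 118  74  71  97 102 107 103  75  82 106  86 107 114]
 [130 127  87  70 105  89  79  90 107 108  65  96  93  97 116]
 [131 119  67  94  86  68  72  85  97 111  88  76  95  86 112]
 [130 110  70 109  73  69  77  79  92 111  99  64 101  80 110]
 [129 111  68 108  78  64  82  89 108 121  93  71 100  69  99]
 [131 121  71  97 105  77  90 103 115 114  72  84  87  71 103]
 [132 130 100  73 105 108 106 104 106  87
[... 1589 characters left out ...]
24.9])]
bt [array([ 6.451e+02, -6.000e-01,  2.029e+02,  1.339e+02,  8.540e+01])]
pt [array([533.5, 340. , 209.2, 132. ,  83.3])]
ft [array([ 539.3, -323.3,  136.7,  132.3,   84.6])]
filter 763 [ 349.5 -274.    75.1] [ 317. -308.   67.] [ 381. -244.   80.] ((349.07073974609375, -275.08721923828125), (63.53449630737305, 62.621070861816406), 45.188167572021484)
tin 645 [755.8 183.8  79.4] [728. 155.  72.] [786. 213.  85.] ((756.9354858398438, 184.30093383789062), (58.24125289916992, 57.9227180480957), 88.26840209960938)
carton 1355 [ 744.5 -188.5   54.8] [ 709. -234.   47.] [ 781. -144.   59.] ((745.1284790039062, -189.01315307617188), (71.04129028320312, 90.37271118164062), 1.2679184675216675)
```

```bash
cat > d.py <<'E'
# waypoints "x,y,z,psi" (mm, deg of tool x): prints turn about tool z (rad), then shift in the turned tool frame (mm)
import sys, numpy as np
from scipy.spatial.transform import Rotation as Ro
from rig import monitor
s=monitor.observe(); q=s["orientation"]; M=Ro.from_quat([*q[1:],q[0]]).as_matrix()
P=s["position"]*1000; psi=np.degrees(np.arctan2(M[1,0],M[0,0]))
print("t %.2f P %s psi %.1f tool z %s gap %.1f pad %.1f F %s"%(s["clock"],P.round(1),psi,M[:,2].round(3),s["finger_gap"]*1000,s["finger_force"],s["ft_force"].round(1)))
for w in sys.argv[1:]:
    x,y,z,a=map(float,w.split(",")); D=np.array([x,y,z])-P; t=(a-psi+180)%360-180; c,n=np.cos(np.radians(a)),np.sin(np.radians(a))
    print(w,"turn %.3f shift %.1f %.1f %.1f len %.0f"%(-np.radians(t),D[0]*c+D[1]*n,D[0]*n-D[1]*c,-D[2],np.linalg.norm(D))); P,psi=np.array([x,y,z]),a
E
python3 d.py 349.3,-274.6,120,52 349.3,-274.6,32,52 349.3,-274.6,130,52 540,-324.5,130,59
```

```text
t 0.10 P [ 294.1 -634.8  213.4] psi 24.9 tool z [-0.     0.001 -1.   ] gap 91.4 pad 0.0 F [-0.5  0.4 -0.1]
349.3,-274.6,120,52 turn -0.474 shift 317.9 -178.3 93.4 len 376
349.3,-274.6,32,52 turn -0.000 shift 0.0 0.0 88.0 len 88
349.3,-274.6,130,52 turn -0.000 shift 0.0 0.0 -98.0 len 98
540,-324.5,130,59 turn -0.122 shift 55.4 189.2 -0.0 len 197
```

Call:
arm_command --motion '[[[0,0,-0.095,0,0,0,91],[0,0,-0.095,0,0,0,91],[0,0,-0.095,0,0,0,91],[0,0,-0.095,0,0,0,91],[0,0,-0.094,0,0,0,91]]]' --grip_force 25

```text
clock: 0.52
position: [0.2941, -0.6349, 0.2136]
orientation: [-0.0, 0.898, 0.441, 0.0]
ft_force: [0.3, 0.1, 0.6]
finger_gap: 0.091
finger_force: 0.0
```

Call:
arm_command --motion '[[[0,0,0,31.8,-17.8,9.3,91],[0,0,0,31.8,-17.8,9.3,91],[0,0,0,31.8,-17.8,9.3,91],[0,0,0,31.8,-17.8,9.3,91],[0,0,0,31.8,-17.8,9.3,91],[0,0,0,31.8,-17.8,9.3,91],[0,0,0,31.8,-17.8,9.3,91],[0,0,0,31.8,-17.8,9.3,91],[0,0,0,31.8,-17.8,9.3,91],[0,0,0,31.8,-17.8,9.3,91]]]'

```text
clock: 1.35
position: [0.3494, -0.2733, 0.1205]
orientation: [-0.0, 0.899, 0.438, 0.0]
ft_force: [1.5, 0.4, -0.6]
finger_gap: 0.0908
finger_force: 0.0
```

```bash
python3 d.py 349.3,-274.6,120,52 349.3,-274.6,32,52 349.3,-274.6,130,52 540,-324.5,130,59
```

```text
t 1.35 P [ 349.4 -273.3  120.5] psi 52.0 tool z [ 0.  0. -1.] gap 90.8 pad 0.0 F [ 1.5  0.4 -0.6]
349.3,-274.6,120,52 turn -0.000 shift -1.1 0.8 0.5 len 1
349.3,-274.6,32,52 turn -0.000 shift 0.0 0.0 88.0 len 88
349.3,-274.6,130,52 turn -0.000 shift 0.0 0.0 -98.0 len 98
540,-324.5,130,59 turn -0.122 shift 55.4 189.2 -0.0 len 197
```

Call:
arm_command --motion '[[[0,0,0,-1,0.8,29,91],[0,0,0,0,0,30,91],[0,0,0,0,0,29,91],[0,0,0,0,0,0,91],[0,0,0,0,0,0,55],[0,0,0,0,0,0,55],[0,0,0,0,0,0,55],[0,0,0,0,0,0,55],[0,0,0,0,0,0,55],[0,0,0,0,0,0,55]]]'

```text
clock: 2.18
position: [0.3501, -0.2767, 0.0342]
orientation: [0.001, 0.899, 0.438, 0.0]
ft_force: [-3.1, 2.0, 14.8]
finger_gap: 0.0638
finger_force: 25.0
```

Call:
arm_command --motion '[[[0,0,0,0,0,0,55],[0,0,0,0,0,-10,55],[0,0,0,0,0,-25,55],[0,0,0,0,0,-32,55],[0,0,0,0,0,-32,55],[0,0,0,0,0,0,55]]]'

```text
clock: 2.68
position: [0.3519, -0.2782, 0.1378]
orientation: [0.004, 0.899, 0.438, 0.002]
ft_force: [-0.1, -2.3, -1.9]
finger_gap: 0.0638
finger_force: 25.0
```

```bash
python3 d.py 540,-324.5,130,59 540,-324.5,37,59
python3 - <<'E'
from rig import optics
import cv2,numpy as np
a=optics.get_image("side")[0]; b=optics.get_image("wrist")[0]
cv2.imwrite("pics/c1.png",np.hstack([cv2.resize(a[:,:,::-1],(400,300)),cv2.resize(b[:,:,::-1],(400,300))]))
E
```

```text
t 2.68 P [ 351.9 -278.2  137.8] psi 52.0 tool z [ 0.006 -0.005 -1.   ] gap 63.8 pad 25.0 F [-0.1 -2.3 -1.9]
540,-324.5,130,59 turn -0.122 shift 57.2 185.1 7.8 len 194
540,-324.5,37,59 turn -0.000 shift 0.0 0.0 93.0 len 93
```

View pics/c1.png

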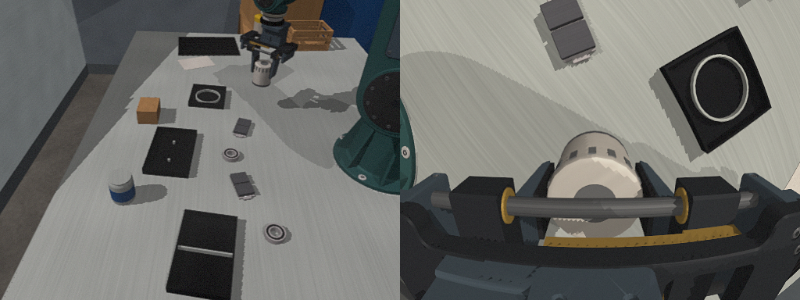

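The side and wrist views show the filter held upright between the fingers (wrist crop at about (600,180)). I'll carry it to the ring.

Call:
arm_command --motion '[[[0,0,-0.06,0,0,0,55],[0,0,-0.062,0,0,0,55],[0,0,0,6,18,1,55],[0,0,0,10,33,1,55],[0,0,0,10,34,1,55],[0,0,0,10,34,1,55],[0,0,0,10,33,1,55],[0,0,0,7,21,1,55],[0,0,0,4,12,1,55],[0,0,0,0,0,0,55]]]'

```text
clock: 3.62
position: [0.5386, -0.3226, 0.1232]
orientation: [-0.001, 0.87, 0.493, -0.0]
ft_force: [-1.1, -0.4, -3.2]
finger_gap: 0.0638
finger_force: 25.0
```

```bash
python3 d.py 540,-324.5,130,59 540,-324.5,39,59
```

```text
t 3.62 P [ 538.6 -322.6  123.2] psi 59.0 tool z [-0.001  0.001 -1.   ] gap 63.8 pad 25.0 F [-1.1 -0.4 -3.2]
540,-324.5,130,59 turn 0.001 shift -0.9 2.2 -6.8 len 7
540,-324.5,39,59 turn -0.000 shift 0.0 0.0 91.0 len 91
```

Call:
arm_command --motion '[[[0,0,0,-0.9,2.2,25,55],[0,0,0,0,0,25,55],[0,0,0,0,0,17,55],[0,0,0,0,0,8,55],[0,0,0,0,0,4,55],[0,0,0,0,0,2,55],[0,0,0,0,0,0,55],[0,0,0,0,0,0,55]]]'

```text
clock: 4.28
position: [0.5393, -0.3249, 0.0449]
orientation: [0.001, 0.87, 0.492, 0.0]
ft_force: [-1.0, 0.3, -3.6]
finger_gap: 0.0636
finger_force: 25.0
```

```bash
python3 d.py 540,-324.5,39,59
```

```text
t 4.28 P [ 539.3 -324.9   44.9] psi 59.0 tool z [ 0.001 -0.001 -1.   ] gap 63.6 pad 25.0 F [-1.   0.3 -3.6]
540,-324.5,39,59 turn 0.000 shift 0.7 0.4 5.9 len 6
```

Call:
arm_command --motion '[[[0,0,0,0,0,2,55],[0,0,0,0,0,2,55],[0,0,0,0,0,0,55],[0,0,0,0,0,0,55]]]'

```text
clock: 4.62
position: [0.539, -0.3246, 0.04]
orientation: [0.0, 0.87, 0.492, 0.0]
ft_force: [-0.3, -0.7, -3.6]
finger_gap: 0.0637
finger_force: 25.0
```

Call:
arm_command --motion '[[[0,0,0,0,0,1,55],[0,0,0,0,0,0,55],[0,0,0,0,0,0,55],[0,0,0,0,0,0,55]]]'

```text
clock: 4.95
position: [0.539, -0.3246, 0.0389]
orientation: [-0.0, 0.87, 0.492, 0.0]
ft_force: [0.6, 0.7, -3.6]
finger_gap: 0.0634
finger_force: 25.0
```

Call:
arm_command --motion '[[[0,0,0,0,0,1,55],[0,0,0,0,0,0,55],[0,0,0,0,0,0,55],[0,0,0,0,0,0,75],[0,0,0,0,0,0,82],[0,0,0,0,0,0,82],[0,0,0,0,0,0,82],[0,0,0,0,0,0,82]]]'

```text
clock: 5.62
position: [0.5391, -0.3246, 0.0379]
orientation: [0.0, 0.87, 0.492, 0.0]
ft_force: [-0.9, 1.0, 0.6]
finger_gap: 0.0819
finger_force: 0.0
```

Call:
arm_command --motion '[[[0,0,0,0,0,-15,82],[0,0,0,0,0,-25,82],[0,0,0,0,0,-30,82],[0,0,0,0,0,-25,82],[0,0,0,0,0,0,82]]]'

```text
clock: 6.03
position: [0.5415, -0.3261, 0.1391]
orientation: [0.003, 0.87, 0.492, 0.002]
ft_force: [0.7, -0.5, 0.5]
finger_gap: 0.082
finger_force: 0.0
```

```bash
python3 d.py 416.7,-138.4,110,73.4 416.7,-138.4,5,73.4
python3 - <<'E'
from rig import optics
import cv2,numpy as np
a=optics.get_image("wrist")[0]; d=optics.get_image("top")
p=optics.camera_params("top")
D=d[1]; yy,xx=np.mgrid[:384,:512]
P=((np.c_[((xx-p["cx"])/p["fx"]*D).ravel(),((yy-p["cy"])/p["fy"]*D).ravel(),D.ravel()]-p["t"])@p["R"])*1000
k=(abs(P[:,2]-79)<6)&(abs(P[:,0]-540)<60)&(abs(P[:,1]+324)<60); print(k.sum(), P[k].mean(0) if k.any() else 0)
cv2.imwrite("pics/c2.png",np.hstack([cv2.resize(a[:,:,::-1],(400,300)),cv2.resize(d[0][:,:,::-1],(400,300))]))
E
```

```text
t 6.03 P [ 541.5 -326.1  139.1] psi 59.0 tool z [ 0.006 -0.004 -1.   ] gap 82.0 pad 0.0 F [ 0.7 -0.5  0.5]
416.7,-138.4,110,73.4 turn -0.251 shift 144.3 -173.2 29.1 len 227
416.7,-138.4,5,73.4 turn -0.000 shift 0.0 0.0 105.0 len 105
589 [ 542.24952117 -319.00481385   79.01835703]
```

View pics/c2.png

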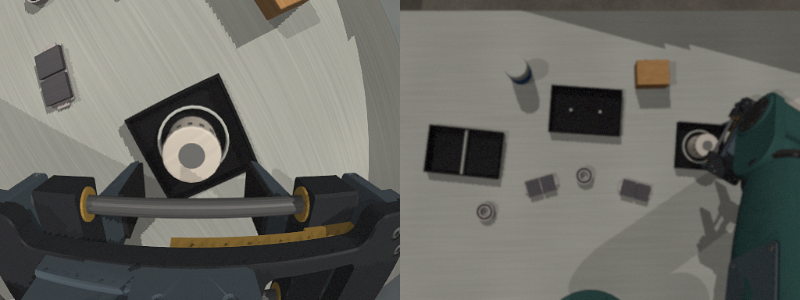

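The filter stands inside the ring, with its top at z = 79 mm (wrist crop about (190,150), top crop (700,145)). Next is pad 2.

Call:
arm_command --motion '[[[0,0,-0.085,0,0,0,82],[0,0,-0.085,0,0,0,75],[0,0,-0.081,14,-17,3,70],[0,0,0,23,-28,3,70],[0,0,0,23,-28,3,70],[0,0,0,23,-28,3,70],[0,0,0,23,-28,3,70],[0,0,0,20,-25,3,70],[0,0,0,14,-17,3,70],[0,0,0,0,0,0,70]]]'

```text
clock: 6.97
position: [0.4127, -0.1374, 0.1103]
orientation: [-0.002, 0.801, 0.598, -0.001]
ft_force: [-0.6, 0.0, -1.0]
finger_gap: 0.07
finger_force: 0.0
```

```bash
python3 d.py 416.7,-138.4,110,73.4 416.7,-138.4,5,73.4
```

```text
t 6.97 P [ 412.7 -137.4  110.3] psi 73.5 tool z [-0.004  0.002 -1.   ] gap 70.0 pad 0.0 F [-0.6  0.  -1. ]
416.7,-138.4,110,73.4 turn 0.001 shift 0.2 4.1 0.3 len 4
416.7,-138.4,5,73.4 turn -0.000 shift 0.0 0.0 105.0 len 105
```

Call:
arm_command --motion '[[[0,0,0,0,2,25,70],[0,0,0,0,0,30,70],[0,0,0,0,0,20,70],[0,0,0,0,0,8,70],[0,0,0,0,0,0,70],[0,0,0,0,0,0,70],[0,0,0,0,0,0,70]]]'

```text
clock: 7.55
position: [0.4193, -0.1415, 0.0298]
orientation: [0.0, 0.802, 0.598, 0.0]
ft_force: [-0.2, 0.1, -0.1]
finger_gap: 0.0698
finger_force: 0.0
```

```bash
python3 d.py 416.7,-138.4,5,73.4
```

```text
t 7.55 P [ 419.3 -141.5   29.8] psi 73.4 tool z [ 0.001 -0.    -1.   ] gap 69.8 pad 0.0 F [-0.2  0.1 -0.1]
416.7,-138.4,5,73.4 turn -0.000 shift 2.2 -3.4 24.8 len 25
```

Call:
arm_command --motion '[[[0,0,0,2.2,-3.4,12,70],[0,0,0,0,0,8,70],[0,0,0,0,0,4,70],[0,0,0,0,0,0,70],[0,0,0,0,0,0,70],[0,0,0,0,0,0,70]]]'

```text
clock: 8.05
position: [0.4163, -0.1383, 0.0053]
orientation: [0.0, 0.802, 0.598, 0.0]
ft_force: [-0.2, 0.1, -0.2]
finger_gap: 0.07
finger_force: 0.0
```

Call:
arm_command --motion '[[[0,0,0,0,0,0,40],[0,0,0,0,0,0,40],[0,0,0,0,0,0,40],[0,0,0,0,0,0,40],[0,0,0,0,0,0,40],[0,0,0,0,0,0,40]]]' --grip_force 30

```text
clock: 8.55
position: [0.4163, -0.1382, 0.0051]
orientation: [0.0, 0.802, 0.598, 0.0]
ft_force: [-0.4, 0.0, 4.8]
finger_gap: 0.0457
finger_force: 30.0
```

Call:
arm_command --motion '[[[0,0,0,0,0,-6,40],[0,0,0,0,0,-15,40],[0,0,0,0,0,-25,40],[0,0,0,0,0,-25,40],[0,0,0,0,0,-15,40],[0,0,0,0,0,0,40],[0,0,0,0,0,0,40]]]'

```text
clock: 9.13
position: [0.4161, -0.1381, 0.0912]
orientation: [0.001, 0.802, 0.598, 0.0]
ft_force: [-0.6, 0.4, -3.3]
finger_gap: 0.0458
finger_force: 30.0
```

```bash
python3 d.py 528,293.9,95,173.1 528,293.9,9.5,173.1; python3 d.py 528,293.9,95,120
```

```text
t 9.13 P [ 416.1 -138.1   91.2] psi 73.4 tool z [ 0.001 -0.    -1.   ] gap 45.8 pad 30.0 F [-0.6  0.4 -3.3]
528,293.9,95,173.1 turn -1.740 shift -59.2 442.3 -3.8 len 446
528,293.9,9.5,173.1 turn -0.000 shift 0.0 0.0 85.5 len 86
t 9.13 P [ 416.1 -138.1   91.2] psi 73.4 tool z [ 0.001 -0.    -1.   ] gap 45.8 pad 30.0 F [-0.6  0.4 -3.3]
528,293.9,95,120 turn -0.814 shift 318.2 312.9 -3.8 len 446
```

Call:
arm_command --motion '[[[0,0,-0.116,0,0,0,40],[0,0,-0.116,0,0,0,40],[0,0,-0.116,0,0,0,40],[0,0,-0.116,0,0,0,40],[0,0,-0.116,0,0,0,40],[0,0,-0.116,0,0,0,40],[0,0,-0.116,0,0,0,40],[0,0,-0.116,0,0,0,40],[0,0,-0.116,0,0,0,40],[0,0,-0.116,0,0,0,40]]]'

```text
clock: 9.97
position: [0.415, -0.1377, 0.0894]
orientation: [-0.001, 0.341, 0.94, 0.0]
ft_force: [0.6, -0.9, -2.7]
finger_gap: 0.0459
finger_force: 30.0
```

Call:
arm_command --motion '[[[0,0,-0.116,0,0,0,40],[0,0,-0.116,0,0,0,40],[0,0,-0.116,0,0,0,40],[0,0,-0.116,0,0,0,40],[0,0,-0.116,0,0,0,40],[0,0,0,-2,15,0,40],[0,0,0,-4,30,0,40],[0,0,0,-4,30,0,40],[0,0,0,-4,30,0,40],[0,0,0,-4,30,0,40]]]'

```text
clock: 10.8
position: [0.4491, -0.0048, 0.0894]
orientation: [-0.001, 0.061, 0.998, 0.0]
ft_force: [0.0, -0.6, -2.3]
finger_gap: 0.0455
finger_force: 30.0
```

Call:
arm_command --motion '[[[0,0,0,-4,30,-1,40],[0,0,0,-4,30,-1,40],[0,0,0,-4,30,-1,40],[0,0,0,-4,30,-1,40],[0,0,0,-4,30,0,40],[0,0,0,-4,30,0,40],[0,0,0,-4,30,0,40],[0,0,0,-4,30,0,40],[0,0,0,-4,30,0,40],[0,0,0,-4,30,0,40]]]'

```text
clock: 11.63
position: [0.525, 0.2878, 0.0927]
orientation: [-0.001, 0.06, 0.998, -0.001]
ft_force: [1.5, -1.3, -2.9]
finger_gap: 0.0457
finger_force: 30.0
```

Call:
arm_command --motion '[[[0,0,0,-1,7,0,40],[0,0,0,0,0,0,40],[0,0,0,0,0,0,40],[0,0,0,0,0,0,40]]]'

```text
clock: 11.97
position: [0.5269, 0.2923, 0.0937]
orientation: [-0.001, 0.061, 0.998, -0.001]
ft_force: [-0.7, 0.2, -1.8]
finger_gap: 0.0459
finger_force: 30.0
```

```bash
python3 d.py 528,293.9,95,173.1 528,293.9,30,173.1
python3 - <<'E'
from rig import optics
import cv2,numpy as np
a=optics.get_image("wrist")[0]; d=optics.get_image("side")[0]
cv2.imwrite("pics/c3.png",np.hstack([cv2.resize(a[:,:,::-1],(400,300)),cv2.resize(d[:,:,::-1],(400,300))]))
E
```

```text
t 11.97 P [526.9 292.3  93.7] psi 173.1 tool z [-0.002 -0.001 -1.   ] gap 45.9 pad 30.0 F [-0.7  0.2 -1.8]
528,293.9,95,173.1 turn -0.001 shift -1.0 1.7 -1.3 len 2
528,293.9,30,173.1 turn -0.000 shift 0.0 0.0 65.0 len 65
```

View pics/c3.png

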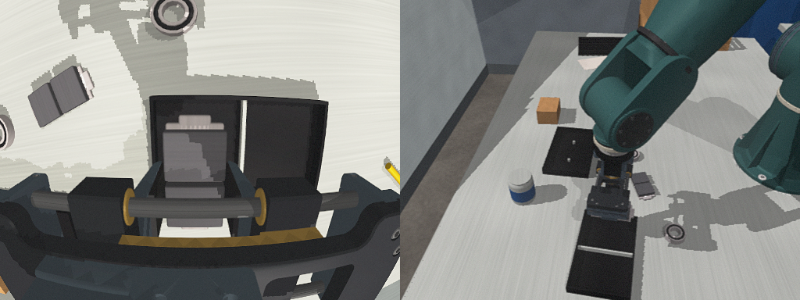

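The pad is held level over the right-hand bay (wrist crop (195,160), rib at (243,130)). I'll lower it now.

Call:
arm_command --motion '[[[0,0,0,-1,1.7,18,40],[0,0,0,0,0,25,40],[0,0,0,0,0,20,40],[0,0,0,0,0,10,40],[0,0,0,0,0,5,40],[0,0,0,0,0,2,40],[0,0,0,0,0,0,40],[0,0,0,0,0,0,40],[0,0,0,0,0,0,40]]]'

```text
clock: 12.82
position: [0.5296, 0.2954, 0.0159]
orientation: [0.001, 0.06, 0.998, 0.0]
ft_force: [0.5, 0.4, -2.4]
finger_gap: 0.0455
finger_force: 30.0
```

Call:
arm_command --motion '[[[0,0,0,0,0,2,40],[0,0,0,0,0,1,40],[0,0,0,0,0,0,40],[0,0,0,0,0,0,40],[0,0,0,0,0,0,40]]]'

```text
clock: 13.23
position: [0.5291, 0.2952, 0.012]
orientation: [0.0, 0.06, 0.998, 0.0]
ft_force: [0.7, -0.2, -2.1]
finger_gap: 0.0455
finger_force: 30.0
```

Call:
arm_command --motion '[[[0,0,0,0,0,1.5,40],[0,0,0,0,0,0.8,40],[0,0,0,0,0,0,40],[0,0,0,0,0,0,40],[0,0,0,0,0,0,50],[0,0,0,0,0,0,59],[0,0,0,0,0,0,59],[0,0,0,0,0,0,59],[0,0,0,0,0,0,59]]]'

```text
clock: 13.98
position: [0.5291, 0.2952, 0.0097]
orientation: [0.0, 0.06, 0.998, 0.0]
ft_force: [-0.1, -1.0, 0.2]
finger_gap: 0.0589
finger_force: 0.0
```

Call:
arm_command --motion '[[[0,0,0,0,0,-6,59],[0,0,0,0,0,-15,59],[0,0,0,0,0,-25,59],[0,0,0,0,0,-25,59],[0,0,0,0,0,-20,70],[0,0,0,0,0,0,70],[0,0,0,0,0,0,70]]]'

```text
clock: 14.57
position: [0.5297, 0.2955, 0.102]
orientation: [0.001, 0.06, 0.998, 0.001]
ft_force: [0.0, -0.2, -0.7]
finger_gap: 0.0697
finger_force: 0.0
```

```bash
python3 d.py 366.5,287.5,100,128 366.5,287.5,3,128
python3 - <<'E'
from rig import optics
import cv2,numpy as np
a=optics.get_image("wrist")[0]; d=optics.get_image("side")[0]
cv2.imwrite("pics/c4.png",np.hstack([cv2.resize(a[:,:,::-1],(400,300)),cv2.resize(d[:,:,::-1],(400,300))]))
E
```

```text
t 14.57 P [529.7 295.5 102. ] psi 173.1 tool z [ 0.002  0.001 -1.   ] gap 69.7 pad 0.0 F [ 0.  -0.2 -0.7]
366.5,287.5,100,128 turn 0.787 shift 94.2 -133.5 2.0 len 163
366.5,287.5,3,128 turn -0.000 shift 0.0 0.0 97.0 len 97
```

View pics/c4.png

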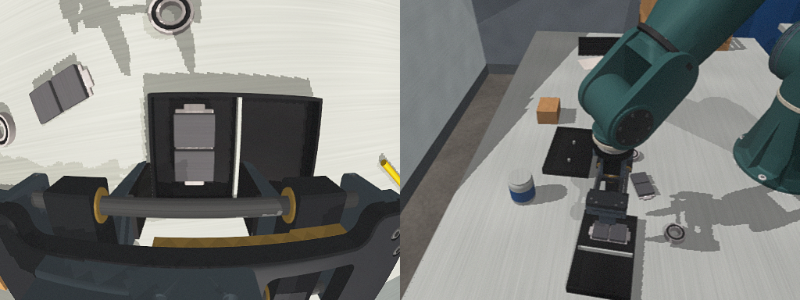

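Pad 2 lies flat in its bay (wrist crop (194,145)). Next is bearing 1.

Call:
arm_command --motion '[[[0,0,0.113,0,0,0,78],[0,0,0.113,0,0,0,78],[0,0,0.113,0,0,0,78],[0,0,0.112,0,0,0,78],[0,0,0.112,0,0,0,78],[0,0,0.112,0,0,0,78],[0,0,0.112,0,0,0,78]]]'

```text
clock: 15.25
position: [0.5283, 0.2948, 0.0993]
orientation: [-0.001, 0.441, 0.898, -0.001]
ft_force: [0.7, 0.5, 0.2]
finger_gap: 0.0778
finger_force: 0.0
```

Call:
arm_command --motion '[[[0,0,0,8,-12,0,78],[0,0,0,16,-22,0,78],[0,0,0,20,-28,0,78],[0,0,0,20,-28,0,78],[0,0,0,16,-23,0,78],[0,0,0,10,-14,0,78],[0,0,0,4,-6,0,78],[0,0,0,0,0,0,78],[0,0,0,0,0,0,78],[0,0,0,0,0,0,78]]]'

```text
clock: 16.08
position: [0.3675, 0.2877, 0.1006]
orientation: [0.0, 0.439, 0.899, 0.0]
ft_force: [0.5, -0.1, -0.6]
finger_gap: 0.0784
finger_force: 0.0
```

Call:
arm_command --motion '[[[0,0,0,0,0,15,78],[0,0,0,0,0,25,78],[0,0,0,0,0,20,78],[0,0,0,0,0,8,78],[0,0,0,0,0,0,78],[0,0,0,0,0,0,78],[0,0,0,0,0,0,78]]]'

```text
clock: 16.67
position: [0.3672, 0.2878, 0.0335]
orientation: [0.0, 0.439, 0.899, 0.001]
ft_force: [-0.1, 0.1, 0.5]
finger_gap: 0.0779
finger_force: 0.0
```

```bash
python3 d.py 366.5,287.5,4,128
```

```text
t 16.67 P [367.2 287.8  33.5] psi 128.0 tool z [ 0.001  0.001 -1.   ] gap 77.9 pad 0.0 F [-0.1  0.1  0.5]
366.5,287.5,4,128 turn -0.000 shift 0.2 -0.7 29.5 len 29
```

Call:
arm_command --motion '[[[0,0,0,0,0,14,78],[0,0,0,0,0,9,78],[0,0,0,0,0,4,78],[0,0,0,0,0,1.5,78],[0,0,0,0,0,0,78],[0,0,0,0,0,0,45],[0,0,0,0,0,0,45],[0,0,0,0,0,0,45],[0,0,0,0,0,0,45],[0,0,0,0,0,0,45]]]'

```text
clock: 17.5
position: [0.3665, 0.2875, 0.0044]
orientation: [0.0, 0.438, 0.899, 0.0]
ft_force: [-0.3, 0.2, 3.4]
finger_gap: 0.0509
finger_force: 30.0
```

Call:
arm_command --motion '[[[0,0,0,0,0,0,45],[0,0,0,0,0,-6,45],[0,0,0,0,0,-15,45],[0,0,0,0,0,-25,45],[0,0,0,0,0,-25,45],[0,0,0,0,0,-25,45],[0,0,0,0,0,0,45],[0,0,0,0,0,0,45]]]'

```text
clock: 18.17
position: [0.3669, 0.2878, 0.1013]
orientation: [0.001, 0.438, 0.899, 0.001]
ft_force: [-0.5, 0.3, -1.1]
finger_gap: 0.0509
finger_force: 30.0
```

```bash
python3 d.py 650.5,42.4,100,94 650.5,42.4,30,94
```

```text
t 18.17 P [366.9 287.8 101.3] psi 128.0 tool z [ 0.002  0.002 -1.   ] gap 50.9 pad 30.0 F [-0.5  0.3 -1.1]
650.5,42.4,100,94 turn 0.593 shift -264.5 265.8 1.3 len 375
650.5,42.4,30,94 turn -0.000 shift 0.0 0.0 70.0 len 70
```

Call:
arm_command --motion '[[[0,0,0.1,0,0,0,45],[0,0,0.1,0,0,0,45],[0,0,0.1,0,0,0,45],[0,0,0.1,0,0,0,45],[0,0,0.1,0,0,0,45],[0,0,0.093,0,0,0,45]]]'

```text
clock: 18.67
position: [0.3656, 0.2868, 0.0989]
orientation: [-0.0, 0.684, 0.73, -0.001]
ft_force: [-0.3, -0.7, -1.6]
finger_gap: 0.0513
finger_force: 30.0
```

Call:
arm_command --motion '[[[0,0,0,-12,12,0,45],[0,0,0,-22,22,0,45],[0,0,0,-25,25,0,45],[0,0,0,-25,25,0,45],[0,0,0,-25,25,0,45],[0,0,0,-25,25,0,45],[0,0,0,-25,25,0,45],[0,0,0,-25,25,0,45],[0,0,0,-25,25,0,45],[0,0,0,-25,25,0,45]]]'

```text
clock: 19.5
position: [0.6163, 0.0687, 0.0984]
orientation: [-0.001, 0.682, 0.731, -0.001]
ft_force: [0.1, 0.2, -0.7]
finger_gap: 0.051
finger_force: 30.0
```

Call:
arm_command --motion '[[[0,0,0,-18,18,0,45],[0,0,0,-10,10,0,45],[0,0,0,-2.5,3.8,0,45],[0,0,0,0,0,0,45],[0,0,0,0,0,0,45],[0,0,0,0,0,0,45]]]'

```text
clock: 20.0
position: [0.6487, 0.0431, 0.0997]
orientation: [-0.0, 0.682, 0.732, -0.0]
ft_force: [0.7, 0.2, -1.4]
finger_gap: 0.0515
finger_force: 30.0
```

```bash
python3 d.py 650.5,42.4,100,94 650.5,42.4,30,94;  python3 - <<'E'
from rig import optics
import cv2,numpy as np
a=optics.get_image("wrist")[0]; d=optics.get_image("side")[0]
cv2.imwrite("pics/c5.png",np.hstack([cv2.resize(a[:,:,::-1],(400,300)),cv2.resize(d[:,:,::-1],(400,300))]))
E
```

```text
t 20.00 P [648.7  43.1  99.7] psi 94.1 tool z [-0.001  0.    -1.   ] gap 51.5 pad 30.0 F [ 0.7  0.2 -1.4]
650.5,42.4,100,94 turn 0.001 shift -0.9 1.7 -0.3 len 2
650.5,42.4,30,94 turn -0.000 shift 0.0 0.0 70.0 len 70
```

View pics/c5.png

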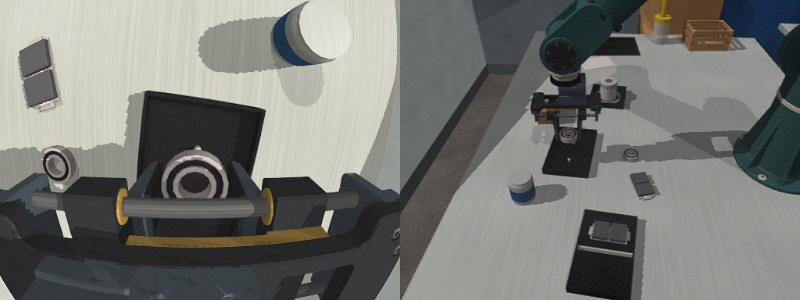

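The bearing is held level over the +y stub of its tray (side crop (568,135), stub at (569,158)). Lowering.

Call:
arm_command --motion '[[[0,0,0,-0.9,1.7,16,45],[0,0,0,0,0,25,45],[0,0,0,0,0,22,45],[0,0,0,0,0,12,45],[0,0,0,0,0,5,45],[0,0,0,0,0,2,45],[0,0,0,0,0,0,45],[0,0,0,0,0,0,45],[0,0,0,0,0,0,45]]]'

```text
clock: 20.85
position: [0.6525, 0.0414, 0.0193]
orientation: [0.001, 0.682, 0.731, 0.001]
ft_force: [0.4, -0.6, -1.5]
finger_gap: 0.0511
finger_force: 30.0
```

```bash
python3 d.py 650.5,42.4,9.3,94
```

```text
t 20.85 P [652.5  41.4  19.3] psi 94.0 tool z [ 0.002  0.    -1.   ] gap 51.1 pad 30.0 F [ 0.4 -0.6 -1.5]
650.5,42.4,9.3,94 turn 0.000 shift 1.2 -1.9 10.0 len 10
```

Call:
arm_command --motion '[[[0,0,0,1,-1.5,3,45],[0,0,0,0,0,2.5,45],[0,0,0,0,0,1.5,45],[0,0,0,0,0,1,45],[0,0,0,0,0,0,45],[0,0,0,0,0,0,45],[0,0,0,0,0,0,45]]]'

```text
clock: 21.43
position: [0.6502, 0.0422, 0.0101]
orientation: [0.0, 0.682, 0.731, -0.0]
ft_force: [-0.4, -0.4, -1.6]
finger_gap: 0.0511
finger_force: 30.0
```

Call:
arm_command --motion '[[[0,0,0,0,0,0.8,45],[0,0,0,0,0,0,45],[0,0,0,0,0,0,45],[0,0,0,0,0,0,55],[0,0,0,0,0,0,64],[0,0,0,0,0,0,64],[0,0,0,0,0,0,64],[0,0,0,0,0,0,64]]]'

```text
clock: 22.1
position: [0.6503, 0.0422, 0.0094]
orientation: [0.0, 0.682, 0.731, 0.0]
ft_force: [-0.0, -0.5, -0.0]
finger_gap: 0.0644
finger_force: 0.0
```

Call:
arm_command --motion '[[[0,0,0,0,0,-6,64],[0,0,0,0,0,-15,64],[0,0,0,0,0,-25,64],[0,0,0,0,0,-25,64],[0,0,0,0,0,-20,78],[0,0,0,0,0,0,78],[0,0,0,0,0,0,78]]]'

```text
clock: 22.68
position: [0.6512, 0.0423, 0.1026]
orientation: [0.001, 0.682, 0.731, 0.001]
ft_force: [-0.9, 0.9, -0.6]
finger_gap: 0.0775
finger_force: 0.0
```

```bash
python3 d.py 462.9,8,100,91 462.9,8,30,91;  python3 - <<'E'
from rig import optics
import cv2,numpy as np
a=optics.get_image("wrist")[0]
cv2.imwrite("pics/c6.png",a[:,:,::-1])
E
```

```text
t 22.68 P [651.2  42.3 102.6] psi 94.0 tool z [ 0.003  0.    -1.   ] gap 77.5 pad 0.0 F [-0.9  0.9 -0.6]
462.9,8,100,91 turn 0.053 shift -31.0 -188.9 2.6 len 191
462.9,8,30,91 turn -0.000 shift 0.0 0.0 70.0 len 70
```

View pics/c6.png

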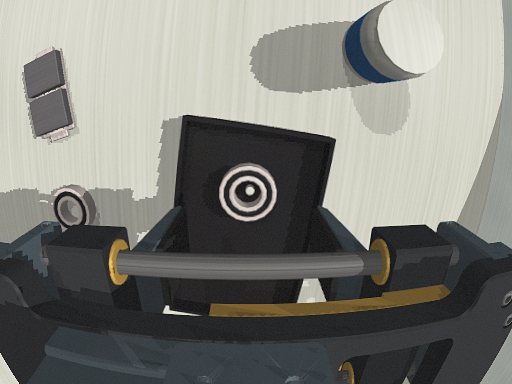

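The bearing at (248,192) lies flat with the stub in its bore. Next is bearing 2.

Call:
arm_command --motion '[[[0,0,0.053,0,-10,0,78],[0,0,0,-3,-20,0,78],[0,0,0,-6,-32,0,78],[0,0,0,-6,-35,0,78],[0,0,0,-6,-35,0,78],[0,0,0,-5,-30,0,78],[0,0,0,-3,-19,0,78],[0,0,0,-2,-8,0,78],[0,0,0,0,0,0,78],[0,0,0,0,0,0,78]]]'

```text
clock: 23.57
position: [0.4627, 0.0075, 0.1004]
orientation: [0.0, 0.701, 0.713, 0.0]
ft_force: [0.7, -0.2, 0.6]
finger_gap: 0.078
finger_force: 0.0
```

Call:
arm_command --motion '[[[0,0,0,0,0,15,78],[0,0,0,0,0,25,78],[0,0,0,0,0,20,78],[0,0,0,0,0,8,78],[0,0,0,0,0,0,78],[0,0,0,0,0,0,78],[0,0,0,0,0,0,78]]]'

```text
clock: 24.15
position: [0.4628, 0.0075, 0.0331]
orientation: [0.0, 0.701, 0.713, 0.0]
ft_force: [0.0, 0.5, 0.5]
finger_gap: 0.078
finger_force: 0.0
```

```bash
python3 d.py 462.9,8,4,91
```

```text
t 24.15 P [462.8   7.5  33.1] psi 91.0 tool z [ 0.001 -0.    -1.   ] gap 78.0 pad 0.0 F [0.  0.5 0.5]
462.9,8,4,91 turn -0.000 shift 0.5 0.1 29.1 len 29
```

Call:
arm_command --motion '[[[0,0,0,0.5,0,14,78],[0,0,0,0,0,9,78],[0,0,0,0,0,4,78],[0,0,0,0,0,1.2,78],[0,0,0,0,0,0,78],[0,0,0,0,0,0,45],[0,0,0,0,0,0,45],[0,0,0,0,0,0,45],[0,0,0,0,0,0,45],[0,0,0,0,0,0,45]]]'

```text
clock: 24.98
position: [0.462, 0.008, 0.0044]
orientation: [0.0, 0.701, 0.713, 0.0]
ft_force: [-0.1, 0.0, 3.8]
finger_gap: 0.051
finger_force: 30.0
```

Call:
arm_command --motion '[[[0,0,0,0,0,0,45],[0,0,0,0,0,-6,45],[0,0,0,0,0,-15,45],[0,0,0,0,0,-25,45],[0,0,0,0,0,-25,45],[0,0,0,0,0,-25,45],[0,0,0,0,0,0,45],[0,0,0,0,0,0,45]]]'

```text
clock: 25.65
position: [0.4624, 0.008, 0.1013]
orientation: [0.001, 0.701, 0.713, 0.001]
ft_force: [0.4, -0.2, -2.5]
finger_gap: 0.0513
finger_force: 30.0
```

```bash
python3 d.py 643.9,-40.7,100,91 643.9,-40.7,20,91
```

```text
t 25.65 P [462.4   8.  101.3] psi 91.0 tool z [ 0.003 -0.    -1.   ] gap 51.3 pad 30.0 F [ 0.4 -0.2 -2.5]
643.9,-40.7,100,91 turn -0.000 shift -51.8 180.6 1.3 len 188
643.9,-40.7,20,91 turn -0.000 shift 0.0 0.0 80.0 len 80
```

Call:
arm_command --motion '[[[0,0,0,-4,12,0,45],[0,0,0,-7,24,0,45],[0,0,0,-9,33,0,45],[0,0,0,-10,35,0,45],[0,0,0,-9,33,0,45],[0,0,0,-7,24,0,45],[0,0,0,-4,14,0,45],[0,0,0,-1.8,6,0,45],[0,0,0,0,0,0,45],[0,0,0,0,0,0,45]]]'

```text
clock: 26.48
position: [0.6425, -0.0406, 0.0988]
orientation: [-0.001, 0.701, 0.713, -0.001]
ft_force: [-0.2, 0.4, -1.8]
finger_gap: 0.0511
finger_force: 30.0
```

Call:
arm_command --motion '[[[0,0,0,0,0,16,45],[0,0,0,0,0,23,45],[0,0,0,0,0,19,45],[0,0,0,0,0,10,45],[0,0,0,0,0,4,45],[0,0,0,0,0,0,45],[0,0,0,0,0,0,45],[0,0,0,0,0,0,45]]]'

```text
clock: 27.15
position: [0.6442, -0.0407, 0.0293]
orientation: [0.001, 0.701, 0.713, 0.0]
ft_force: [-0.8, -0.0, -1.1]
finger_gap: 0.0514
finger_force: 30.0
```

```bash
python3 d.py 643.9,-40.7,9.3,91
```

```text
t 27.15 P [644.2 -40.7  29.3] psi 91.0 tool z [ 0.001 -0.    -1.   ] gap 51.4 pad 30.0 F [-0.8 -0.  -1.1]
643.9,-40.7,9.3,91 turn -0.000 shift 0.0 -0.3 20.0 len 20
```

Call:
arm_command --motion '[[[0,0,0,0,0,8,45],[0,0,0,0,0,6,45],[0,0,0,0,0,3,45],[0,0,0,0,0,1.2,45],[0,0,0,0,0,0,45],[0,0,0,0,0,0,45],[0,0,0,0,0,0,45]]]'

```text
clock: 27.73
position: [0.6438, -0.0408, 0.0101]
orientation: [0.0, 0.701, 0.713, 0.0]
ft_force: [-0.7, -0.1, -2.0]
finger_gap: 0.0509
finger_force: 30.0
```

Call:
arm_command --motion '[[[0,0,0,0,0,0.8,45],[0,0,0,0,0,0,45],[0,0,0,0,0,0,45],[0,0,0,0,0,0,55],[0,0,0,0,0,0,64],[0,0,0,0,0,0,64],[0,0,0,0,0,0,64],[0,0,0,0,0,0,64]]]'

```text
clock: 28.4
position: [0.6437, -0.0408, 0.0092]
orientation: [0.0, 0.701, 0.713, 0.0]
ft_force: [0.8, -0.6, 0.2]
finger_gap: 0.0641
finger_force: 0.0
```

Call:
arm_command --motion '[[[0,0,0,0,0,-6,64],[0,0,0,0,0,-15,64],[0,0,0,0,0,-25,64],[0,0,0,0,0,-25,64],[0,0,0,0,0,-20,70],[0,0,0,0,0,0,70],[0,0,0,0,0,0,70]]]'

```text
clock: 28.98
position: [0.6446, -0.0408, 0.1024]
orientation: [0.001, 0.701, 0.713, 0.001]
ft_force: [-0.0, 0.4, -0.3]
finger_gap: 0.0701
finger_force: 0.0
```

```bash
python3 d.py 435.1,129.6,100,105.8 435.1,129.6,30,105.8;  python3 - <<'E'
from rig import optics
import cv2,numpy as np
a=optics.get_image("wrist")[0]
cv2.imwrite("pics/c7.png",a[:,:,::-1])
E
```

```text
t 28.98 P [644.6 -40.8 102.4] psi 91.0 tool z [ 0.003 -0.    -1.   ] gap 70.1 pad 0.0 F [-0.   0.4 -0.3]
435.1,129.6,100,105.8 turn -0.259 shift 221.0 -155.2 2.4 len 270
435.1,129.6,30,105.8 turn -0.000 shift 0.0 0.0 70.0 len 70
```

View pics/c7.png

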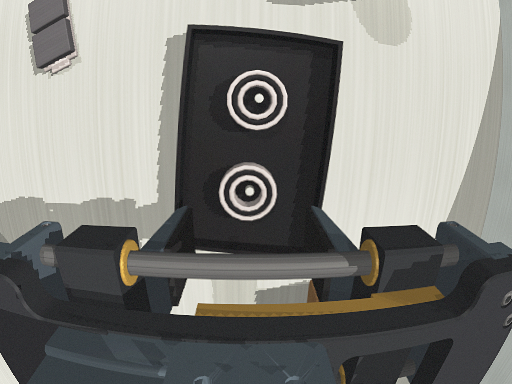

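Both bearings, at (257,100) and (248,192), lie flat with the stubs in their bores. Pad 1 is the last part.

Call:
arm_command --motion '[[[0,0,-0.09,0,0,0,70],[0,0,-0.09,0,0,0,70],[0,0,-0.079,0,0,0,70],[0,0,0,12,-8,0,70],[0,0,0,22,-15,0,70],[0,0,0,28,-20,0,70],[0,0,0,28,-20,0,70],[0,0,0,28,-20,0,70],[0,0,0,28,-20,0,70],[0,0,0,28,-20,0,70]]]'

```text
clock: 29.87
position: [0.475, 0.094, 0.0994]
orientation: [-0.001, 0.604, 0.797, -0.001]
ft_force: [-0.8, 0.8, 0.4]
finger_gap: 0.07
finger_force: 0.0
```

Call:
arm_command --motion '[[[0,0,0,24,-17,0,70],[0,0,0,15,-10,0,70],[0,0,0,8,-5,0,70],[0,0,0,0,0,0,70],[0,0,0,0,0,15,70],[0,0,0,0,0,25,70],[0,0,0,0,0,20,70],[0,0,0,0,0,8,70],[0,0,0,0,0,0,70],[0,0,0,0,0,0,70]]]'

```text
clock: 30.7
position: [0.4346, 0.1293, 0.0322]
orientation: [-0.0, 0.603, 0.797, -0.0]
ft_force: [1.0, 0.4, -0.1]
finger_gap: 0.0698
finger_force: 0.0
```

```bash
python3 d.py 435.1,129.6,5,105.8
```

```text
t 30.70 P [434.6 129.3  32.2] psi 105.8 tool z [-0.001 -0.    -1.   ] gap 69.8 pad 0.0 F [ 1.   0.4 -0.1]
435.1,129.6,5,105.8 turn -0.001 shift 0.1 0.5 27.2 len 27
```

Call:
arm_command --motion '[[[0,0,0,0,0.5,13,70],[0,0,0,0,0,9,70],[0,0,0,0,0,4,70],[0,0,0,0,0,0.5,70],[0,0,0,0,0,0,70],[0,0,0,0,0,0,40],[0,0,0,0,0,0,40],[0,0,0,0,0,0,40],[0,0,0,0,0,0,40],[0,0,0,0,0,0,40]]]'

```text
clock: 31.53
position: [0.4352, 0.1299, 0.006]
orientation: [0.0, 0.603, 0.798, 0.0]
ft_force: [-0.4, 0.3, 5.4]
finger_gap: 0.0454
finger_force: 30.0
```

Call:
arm_command --motion '[[[0,0,0,0,0,0,40],[0,0,0,0,0,-6,40],[0,0,0,0,0,-15,40],[0,0,0,0,0,-25,40],[0,0,0,0,0,-25,40],[0,0,0,0,0,-20,40],[0,0,0,0,0,0,40],[0,0,0,0,0,0,40]]]'

```text
clock: 32.2
position: [0.435, 0.1299, 0.0973]
orientation: [0.001, 0.603, 0.798, 0.001]
ft_force: [0.3, 0.6, -2.8]
finger_gap: 0.0459
finger_force: 30.0
```

```bash
python3 d.py 540,393,95,173.1 540,393,20,173.1
```

```text
t 32.20 P [435.  129.9  97.3] psi 105.8 tool z [ 0.002  0.    -1.   ] gap 45.9 pad 30.0 F [ 0.3  0.6 -2.8]
540,393,95,173.1 turn -1.174 shift -72.6 273.8 2.3 len 283
540,393,20,173.1 turn -0.000 shift 0.0 0.0 75.0 len 75
```

Call:
arm_command --motion '[[[0,0,-0.1174,0,0,0,40],[0,0,-0.1174,0,0,0,40],[0,0,-0.1174,0,0,0,40],[0,0,-0.1174,0,0,0,40],[0,0,-0.1174,0,0,0,40],[0,0,-0.1174,0,0,0,40],[0,0,-0.1174,0,0,0,40],[0,0,-0.1174,0,0,0,40],[0,0,-0.1174,0,0,0,40],[0,0,-0.1174,0,0,0,40]]]'

```text
clock: 33.03
position: [0.4336, 0.1295, 0.0951]
orientation: [-0.001, 0.057, 0.998, -0.0]
ft_force: [-0.8, -1.1, -2.2]
finger_gap: 0.0459
finger_force: 30.0
```

Call:
arm_command --motion '[[[0,0,0,-4,15,0,40],[0,0,0,-8,30,0,40],[0,0,0,-9,34,0,40],[0,0,0,-9,34,0,40],[0,0,0,-9,34,0,40],[0,0,0,-9,34,0,40],[0,0,0,-9,34,0,40],[0,0,0,-7,28,0,40],[0,0,0,-5,19,0,40],[0,0,0,-3,11,0,40]]]'

```text
clock: 33.87
position: [0.5389, 0.3936, 0.0944]
orientation: [-0.001, 0.06, 0.998, -0.001]
ft_force: [0.9, -0.5, -2.5]
finger_gap: 0.0455
finger_force: 30.0
```

Call:
arm_command --motion '[[[0,0,0,0,0,0,40],[0,0,0,0,0,0,40],[0,0,0,0,0,0,40]]]'

```text
clock: 34.12
position: [0.5382, 0.3907, 0.0957]
orientation: [-0.001, 0.061, 0.998, -0.001]
ft_force: [-0.0, 0.4, -2.3]
finger_gap: 0.0456
finger_force: 30.0
```

```bash
python3 d.py 540,393,30,173.1
python3 - <<'E'
from rig import optics
import cv2,numpy as np
a=optics.get_image("wrist")[0]
cv2.imwrite("pics/c8.png",a[:,:,::-1])
E
```

```text
t 34.12 P [538.2 390.7  95.7] psi 173.1 tool z [-0.002 -0.001 -1.   ] gap 45.6 pad 30.0 F [-0.   0.4 -2.3]
540,393,30,173.1 turn -0.001 shift -1.5 2.5 65.7 len 66
```

View pics/c8.png

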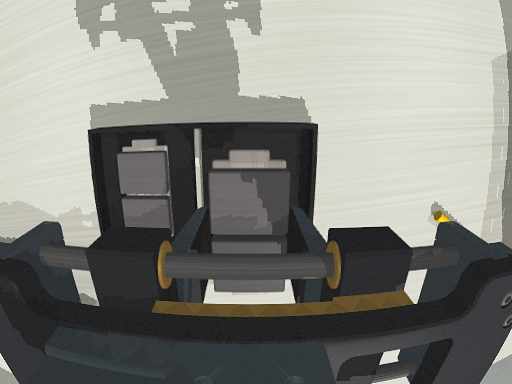

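Pad 1 is held over the free bay at (250,210), with the rib at (197,165) and the other pad at (145,180). Lowering.

Call:
arm_command --motion '[[[0,0,0,-1,1.5,16,40],[0,0,0,0,0,23,40],[0,0,0,0,0,20,40],[0,0,0,0,0,10,40],[0,0,0,0,0,5,40],[0,0,0,0,0,2,40],[0,0,0,0,0,0,40],[0,0,0,0,0,0,40],[0,0,0,0,0,0,40],[0,0,0,0,0,0,40]]]'

```text
clock: 35.0
position: [0.5407, 0.3938, 0.0215]
orientation: [0.0, 0.06, 0.998, 0.0]
ft_force: [-0.7, -0.5, -2.0]
finger_gap: 0.0454
finger_force: 30.0
```

```bash
python3 d.py 540,393,10.6,173.1
```

```text
t 35.00 P [540.7 393.8  21.5] psi 173.1 tool z [ 0.001  0.001 -1.   ] gap 45.4 pad 30.0 F [-0.7 -0.5 -2. ]
540,393,10.6,173.1 turn -0.000 shift 0.6 -0.9 10.9 len 11
```

Call:
arm_command --motion '[[[0,0,0,0,0,5,40],[0,0,0,0,0,3,40],[0,0,0,0,0,1.5,40],[0,0,0,0,0,0.5,40],[0,0,0,0,0,0,40],[0,0,0,0,0,0,40],[0,0,0,0,0,0,40]]]'

```text
clock: 35.58
position: [0.5403, 0.3936, 0.0107]
orientation: [0.0, 0.06, 0.998, 0.0]
ft_force: [-0.8, 0.3, -3.0]
finger_gap: 0.0454
finger_force: 30.0
```

Call:
arm_command --motion '[[[0,0,0,0,0,0,40],[0,0,0,0,0,0,50],[0,0,0,0,0,0,59],[0,0,0,0,0,0,59],[0,0,0,0,0,0,59],[0,0,0,0,0,0,59]]]'

```text
clock: 36.08
position: [0.5403, 0.3935, 0.0107]
orientation: [0.0, 0.06, 0.998, 0.0]
ft_force: [-0.2, 0.5, 0.3]
finger_gap: 0.0588
finger_force: 0.0
```

Call:
arm_command --motion '[[[0,0,0,0,0,-6,59],[0,0,0,0,0,-15,59],[0,0,0,0,0,-25,59],[0,0,0,0,0,-30,59],[0,0,0,0,0,-30,70],[0,0,0,0,0,-20,70],[0,0,0,0,0,0,70],[0,0,0,0,0,0,70]]]'

```text
clock: 36.75
position: [0.541, 0.394, 0.139]
orientation: [0.001, 0.06, 0.998, 0.001]
ft_force: [-0.4, 0.3, -0.6]
finger_gap: 0.0698
finger_force: 0.0
```

Call:
arm_command --motion '[[[0,0,0,10,-20,0,70],[0,0,0,10,-30,0,70],[0,0,0,10,-30,0,70],[0,0,0,10,-30,0,70],[0,0,0,10,-30,0,70],[0,0,0,10,-30,0,70],[0,0,0,10,-20,0,70],[0,0,0,0,0,0,70],[0,0,0,0,0,0,70],[0,0,0,0,0,0,70]]]'

```text
clock: 37.58
position: [0.4482, 0.2136, 0.1366]
orientation: [0.0, 0.06, 0.998, 0.0]
ft_force: [0.3, 0.4, 0.1]
finger_gap: 0.07
finger_force: 0.0
```

```bash
python3 d.py
python3 - <<'E'
from rig import optics
import cv2,numpy as np
a=optics.get_image("top")[0];b=optics.get_image("side")[0]
cv2.imwrite("pics/c9.png",np.hstack([cv2.resize(x[:,:,::-1],(400,300)) for x in (a,b)]))
E
```

```text
t 37.58 P [448.2 213.6 136.6] psi 173.1 tool z [ 0.  0. -1.] gap 70.0 pad 0.0 F [0.3 0.4 0.1]
```

View pics/c9.png

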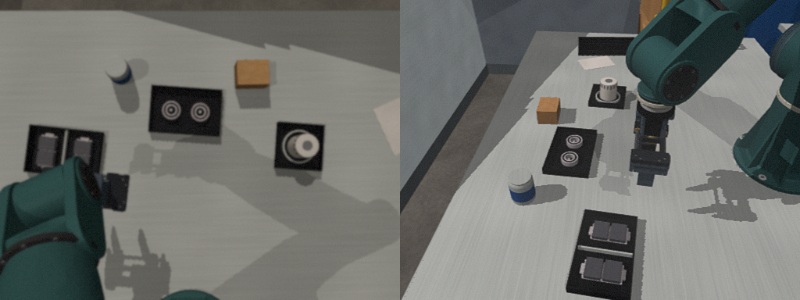

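All five parts are in place: pads at (608,232) and (605,270), bearings at (574,142) and (569,158), and the filter in its ring at (607,92). The tin and carton have not moved.

```bash
python3 -c "
from rig import r
print(r.close_job())"
```

```text
the job is handed in; nothing more can be done
None
```

I sorted all five parts into their trays and handed the job in at about 38 s; the last pictures show every part in place and the tin and carton unmoved, but no verdict came back on hand-in.

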